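# Stroke the tappet row

### The arm

A 6-joint arm with a two-finger parallel gripper is mounted at the origin on the work surface. World frame = base frame: x ahead of the robot, y to its left, z up, the work surface at z = 0. Lengths are in m, angles in rad, forces in N, time in s.
With the tool pointing down it reaches from about 0.325 to 0.9 m from the base axis. Payload 6.1 kg.
Tool frame: the origin (TCP) lies between the finger pads; the fingertips stand 11 mm ahead of it and the grasp point (between the pads) lies 8 mm behind it; z points along the fingers, y is the line along which they close (so a half turn about z gives the same grasp; the last joint's range is limited). The gripper opens to 85 mm and grips with 20 to 120 N. Pads are 22 mm wide; open, the fingers measure 114 mm over their backs; the gripper's body (76 mm by 85 mm) begins 54 mm behind the grasp point. The pads swing forward as they close: fully open they stand 13 mm farther back than shut.
Start: joints at [-1.229, 0.22, 1.526, -0, 1.395, -0.126], TCP at [0.282, -0.558, 0.242] pointing down, gripper open.
Joint ranges: [-2.98, 2.98], [-0.91, 2.08], [0.09, 2.57], [-1.24, 4.39], [0.2, 2.65], [-2.68, 2.68]. Speed limits (rad/s): [2.57, 2.57, 3.01, 3.14, 3.14, 3.14].

### API

Orientations are given as a unit quaternion [w, x, y, z].
In Python, from plant import ctrl gives the robot as it stands. The module is installed in compiled form; this text tells all that it offers.
- The arm moves only by the shell command python3 -m creep 'ROWS' [OPENING] [FORCE]. ROWS is JSON, a list of rows, each a list of 6 numbers: the shift along the world's x, y, z each as a share of 20 cm, from -1 to 1, then the turn, a rotation vector about the world's x, y, z each as a share of 6 degrees, from -1 to 1. A call has 1 to 8 rows; each row shifts and turns the commanded pose from where the row before left it; what a row does not reach is not made up. A row lasts 1/12 s, in which the tool goes at most 41.7 mm and 7.16 degrees, less where a joint would pass 70% of its speed; a pose out of reach is approached as far as the arm can. A call with a number of a shift or a turn outside -1 to 1 is refused whole. A call with a gripper value outside its range is refused whole. OPENING is the closure, from -1 (fully open) to 1 (shut), set as the call begins (- or left out, the last holds). The fingers move at their own pace and stop on an object; FORCE is the grip in N (left out, the last holds). Time passes only in rows, so rows that do not move let the fingers close. It gives the time, the measured TCP pose, the force, the opening and the grip force at its end, in the units of the state.
- ctrl.state(): the state, without advancing time (a new reading comes with each control period).
- ctrl.read_camera(name): name is "scene" or "top"; returns (picture, depth): 384x512x3 uint8, red, green, blue; 384x512 float32, m along the optical axis (not along the pixel's ray), 0 where there is no reading.
- ctrl.camera_params(name): a dict with "fx", "fy", "cx", "cy" (pixels), "k1" (the pictures are not rectified: a ray, as slopes to the right and down, at radius r is drawn at 1 + k1 r^2 times it, then the intrinsics apply), "rvec" (rotation vector, rad) and "tvec" (3), from world to camera coordinates, as OpenCV has them. Camera axes: x right, y down, z forward; pixel columns grow to the right and rows downward; lengths in m; the calibration is good to about 2 mm. A picture is of the moment at which its call begins. camera_params takes no time and is no camera call.
- ctrl.hand_in(): hands the job in; it is judged then, once.
The state is a dict: "clock": time; "qpos": joint angles; "qd": joint speeds; "tau": joint torques, N m; "eef_pos": TCP position; "tcp_rot": TCP orientation; "contact_force": force on the tool from outside, world axes, zero at the start; "torque": the same for the moment, N m; "gripper_width": opening from 0.0 (shut) to 1.0 (fully open); "grasp_force": force on a finger pad.
Only numpy, scipy, OpenCV 4.12 (cv2) and the standard library are available. Lean on these libraries where they do the work, as an engineer would, in place of code of your own. Each camera call takes 0.05 s, during which the arm holds its last target. There are 200 camera calls.

### The job

Check that the four steel tappets in the blue cylinder head spring back: with the gripper closed, press the fingertips about 5 mm down (half its travel) on the tappet next to the yellow plug, then slide them along the row in one stroke to the tappet next to the black plug, keeping that depth without lifting off between tappets, so that each dips and comes back up. Press gently, never bottoming a tappet or bearing hard on the casting, and lift clear at the end; pick up nothing and leave the bearing cap, spare tappet, spray can and tub where they stand.

Things in the scene. Friction and masses are not known exactly. Their poses are not given: they have to be found in the camera images.
- head: Blue cylinder head, valve side up, fixed: 150 mm (its x) by 260 mm (its y), deck 100 mm above its origin (centre of the underside, on the bench). Aluminium rim and four corner bolts rise 4 mm above the deck. Four bright steel tappets stand in a row along its y, at x = -30 mm (robot's side); the black circles at x = +28 mm are empty bores.
- plug_yellow: Yellow plastic plug, a disc 22 mm across and 2.5 mm high, fixed to the deck in line with the tappet row, 42 mm beyond the centre of the end tappet where the stroke starts. At either end of the row. Origin at the centre of its underside, on the deck.
- plug_black: Black plastic plug of the same size and mounting, at the other end of the row, where the stroke finishes.
- bearing_cap: Loose aluminium bearing cap standing on the deck on the far side from the tappet row: foot 22 x 50 mm, 22 mm high, origin at the centre of its underside. To be left alone.
- spare_tappet: Loose spare steel tappet standing on the bench on the robot's side of the head: 28 mm across, 24 mm high, origin at the centre of its underside. To be left alone.
- spray_can: Loose aerosol can (white and red, yellow cap) on the bench to the right of the head: 52 mm across, 150 mm high, origin at the centre of its underside. To be left alone.
- red_tub: Loose red plastic tub, open, on the bench to the left of the head: 100 mm across the rim, 85 mm high, origin at the centre of its underside. To be left alone.
- tappet0_top (a point): Centre of the flat top of steel tappet 0 (0 to 3 along the head's +y, 32 mm apart, 4 mm gaps). The tappet is oiled (slippery), 28 mm across, with a rounded crown: a flat 15 mm across in the middle, falling 6 mm to its rim. At rest the flat stands 12 mm above the deck; the point moves down as the tappet is pressed.
- tappet0 (a joint): How far tappet 0 is pressed down, in m (0 = up as it stands at rest, grows as it is pressed down, 0.010 = bottomed). Return spring: 1.6 N at 0 plus 0.4 N per mm; it springs straight back when let go.
- tappet1_top (a point): Centre of the flat top of steel tappet 1 (0 to 3 along the head's +y, 32 mm apart, 4 mm gaps). The tappet is oiled (slippery), 28 mm across, with a rounded crown: a flat 15 mm across in the middle, falling 6 mm to its rim. At rest the flat stands 12 mm above the deck; the point moves down as the tappet is pressed.
- tappet1 (a joint): How far tappet 1 is pressed down, in m (0 = up as it stands at rest, grows as it is pressed down, 0.010 = bottomed). Return spring: 1.6 N at 0 plus 0.4 N per mm; it springs straight back when let go.
- tappet2_top (a point): Centre of the flat top of steel tappet 2 (0 to 3 along the head's +y, 32 mm apart, 4 mm gaps). The tappet is oiled (slippery), 28 mm across, with a rounded crown: a flat 15 mm across in the middle, falling 6 mm to its rim. At rest the flat stands 12 mm above the deck; the point moves down as the tappet is pressed.
- tappet2 (a joint): How far tappet 2 is pressed down, in m (0 = up as it stands at rest, grows as it is pressed down, 0.010 = bottomed). Return spring: 1.6 N at 0 plus 0.4 N per mm; it springs straight back when let go.
- tappet3_top (a point): Centre of the flat top of steel tappet 3 (0 to 3 along the head's +y, 32 mm apart, 4 mm gaps). The tappet is oiled (slippery), 28 mm across, with a rounded crown: a flat 15 mm across in the middle, falling 6 mm to its rim. At rest the flat stands 12 mm above the deck; the point moves down as the tappet is pressed.
- tappet3 (a joint): How far tappet 3 is pressed down, in m (0 = up as it stands at rest, grows as it is pressed down, 0.010 = bottomed). Return spring: 1.6 N at 0 plus 0.4 N per mm; it springs straight back when let go.

How it is judged:
On the way, in this order (a step that is already met when the one before it is completed fails the run):
1. the fingertips press the tappet next to the yellow plug, with the other three up (((horizontal distance between plug_yellow and tappet0_top below 0.07 m and value of joint tappet0 above 0.001 m and value of joint each of tappet1, tappet2, tappet3 below 0.0006 m) or (horizontal distance between plug_yellow and tappet3_top below 0.07 m and value of joint tappet3 above 0.001 m and value of joint each of tappet2, tappet1, tappet0 below 0.0006 m)) and contact force between the fingers and head above 0.5 N), for 0.1 s.
2. without lifting off they ride over to the second tappet: first and second down together (((horizontal distance between plug_yellow and tappet0_top below 0.07 m and value of joint each of tappet0, tappet1 above 0.0006 m) or (horizontal distance between plug_yellow and tappet3_top below 0.07 m and value of joint each of tappet3, tappet2 above 0.0006 m))), for 0.02 s.
3. on to the third: second and third down together (((horizontal distance between plug_yellow and tappet0_top below 0.07 m and value of joint each of tappet1, tappet2 above 0.0006 m) or (horizontal distance between plug_yellow and tappet3_top below 0.07 m and value of joint each of tappet2, tappet1 above 0.0006 m))), for 0.02 s.
4. on to the last: third and fourth down together (((horizontal distance between plug_yellow and tappet0_top below 0.07 m and value of joint each of tappet2, tappet3 above 0.0006 m) or (horizontal distance between plug_yellow and tappet3_top below 0.07 m and value of joint each of tappet1, tappet0 above 0.0006 m))), for 0.02 s.
5. only the tappet next to the black plug is still down (((horizontal distance between plug_yellow and tappet0_top below 0.07 m and value of joint tappet3 above 0.001 m and value of joint each of tappet0, tappet1, tappet2 below 0.0006 m) or (horizontal distance between plug_yellow and tappet3_top below 0.07 m and value of joint tappet0 above 0.001 m and value of joint each of tappet3, tappet2, tappet1 below 0.0006 m))), for 0.1 s.
At the end, for the whole second after the job is handed in: All four tappets are back up (pressed less than 0.6 mm) and the bearing cap, spare tappet, spray can and tub stand within 10 mm of where they were (value of joint each of tappet0, tappet1, tappet2, tappet3 below 0.0006 m and distance of each of bearing_cap, spare_tappet, spray_can, red_tub from where it was at the start of the episode below 0.01 m); the robot touches nothing.
It fails at once if tappet bottomed (pressed more than 8.5 of its 10 mm) (value of joint any of tappet0, tappet1, tappet2, tappet3 above 0.0085 m).
It fails at once if fingers bear on the head or its tappets with more than 25 N (contact force between the fingers and head above 25 N).
It fails at once if the bearing cap, spare tappet, spray can or tub is lifted or shifted more than 10 mm (distance of any of bearing_cap, spare_tappet, spray_can, red_tub from where it was at the start of the episode above 0.01 m).
It also fails if it takes over 42 s, if anything falls off the work surface, if the arm or the gripper's body presses on something with over 40 N, if the wrist force passes 120 N, or if a joint passes its speed limit or range.

## Working session

There is one attempt and no reset: what is moved stays moved. The work goes in short steps, Python scripts to look and compute and a shell command to move; the robot and the scene stay as the last step left them, time stands still between calls to the robot, and variables do not carry over. Pictures are saved under pics/ and viewed, at most 10 in all, crops included, and the job is handed in when it is done.

```bash
mkdir -p pics; cat > h.py <<'E'
import numpy as np, cv2
from plant import ctrl
def grab(n,name):
    im,d=ctrl.read_camera(n); np.savez(''+name+'.npz',im=im,d=d)
    cv2.imwrite(f'pics/{name}.png',im[:,:,::-1]); return im,d
def ray(n,uv):
    p=ctrl.camera_params(n); K=np.array([[p['fx'],0,p['cx']],[0,p['fy'],p['cy']],[0,0,1]])
    x=cv2.undistortPoints(np.array(uv,float).reshape(-1,1,2),K,np.array([p['k1'],0,0,0.]))[:,0]
    R=cv2.Rodrigues(np.array(p['rvec'],float))[0]; t=np.array(p['tvec'],float)
    return (R.T@np.c_[x,np.ones(len(x))].T).T, -R.T@t
def onplane(n,uv,z):
    r,c=ray(n,uv); return c+r*((z-c[2])/r[:,2])[:,None]
def bydepth(n,uv,d):
    r,c=ray(n,uv); return c+r*np.array([d[int(round(v)),int(round(u))] for u,v in uv])[:,None]
E
python3 - <<'E'
from h import *
grab('top','top0');grab('scene','scene0')
for n in('top','scene'): print(ctrl.camera_params(n), ray(n,[[256,192]]))
print(ctrl.state())
E
```

```text
{'fx': 449.2625533624441, 'fy': 449.2625533624441, 'cx': 246.15780161128956, 'cy': 194.9505365352169, 'k1': 0.04604939759196255, 'rvec': array([ 2.12765413, -2.09363602,  0.16800709]), 'tvec': array([0.0575858 , 0.61301359, 0.91982024])} (array([[ 0.1923237 ,  0.00760434, -0.98156855]]), array([0.43060647, 0.03869038, 1.0189466 ]))
{'fx': 381.2601640037295, 'fy': 381.2601640037295, 'cx': 248.16375550923559, 'cy': 194.609180807578, 'k1': 0.018355987678591458, 'rvec': array([ 2.00197712,  1.62740787, -0.56507674]), 'tvec': array([-0.17995754, -0.39216746,  1.24528542])} (array([[-0.60126894,  0.13745798, -0.78743269]]), array([ 1.08713633, -0.03298121,  0.74428666]))
{'clock': 0.1, 'qpos': array([-1.22910594e+00,  2.21142991e-01,  1.52752057e+00,  2.32737593e-05,
        1.39470865e+00, -1.26081979e-01]), 'qd': array([ 0.00069908, -0.00255587, -0.00365706, -0.00020533,  0.00061062,
       -0.00021587]), 'tau': array([ 1.59975618e-03, -4.98242462e+01, -3.90547013e+01, -6.47305228e-05,
        5.66491188e-03, -9.14692663e-06]), 'eef_pos': array([ 0.28164383, -0.55734258,  0.24129864]), 'tcp_rot': array([-8.85849827e-04,  9.72773172e-01,  2.31757554e-01, -8.43480130e-05]), 'contact_force': array([ 0.13609122, -0.91528433, -0.65916247]), 'torque': array([ 0.00015119,  0.0318794 , -0.00744987]), 'grasp_force': 0.0, 'gripper_width': 0.9950367198092033}
```

View pics/top0.png

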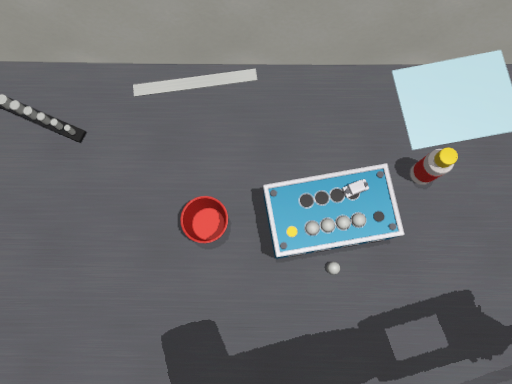

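View pics/scene0.png

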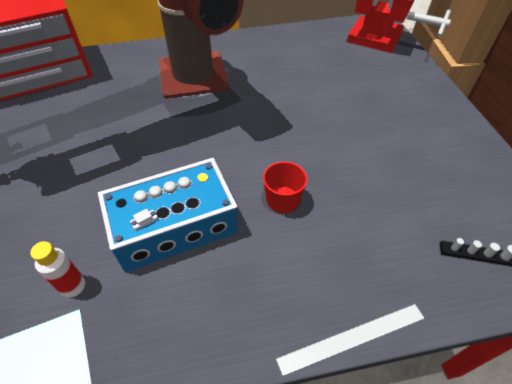

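The top view shows the yellow plug at about (292,231), the tappets at (312,228), (328,226), (344,222) and (359,220), and the black plug at (378,216). The can is to the right and the spare tappet is at (334,268). I'll enlarge it for precision.

```bash
python3 - <<'E'
from h import *
a=cv2.imread('pics/top0.png')[160:270,255:410]; cv2.imwrite('pics/c1.png',cv2.resize(a,None,fx=5,fy=5,interpolation=cv2.INTER_CUBIC))
b=cv2.imread('pics/scene0.png')[160:270,95:245]; cv2.imwrite('pics/c2.png',cv2.resize(b,None,fx=5,fy=5,interpolation=cv2.INTER_CUBIC))
E
```

```text
(no output)
```

View pics/c1.png

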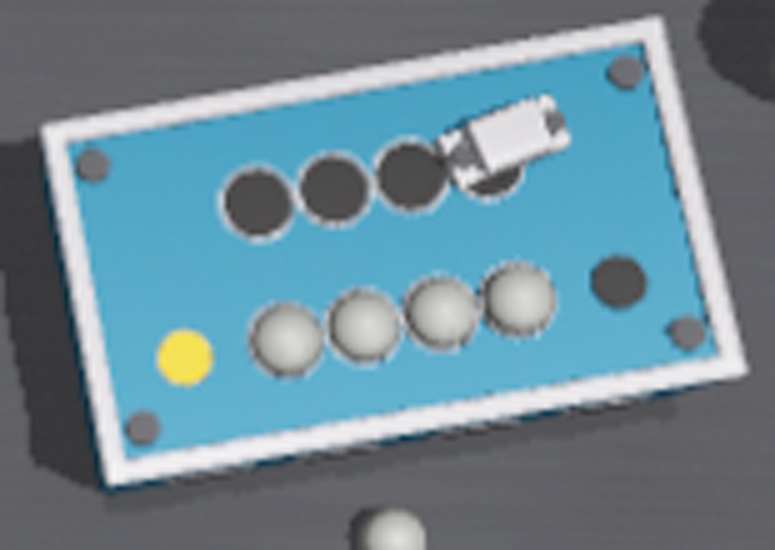

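View pics/c2.png

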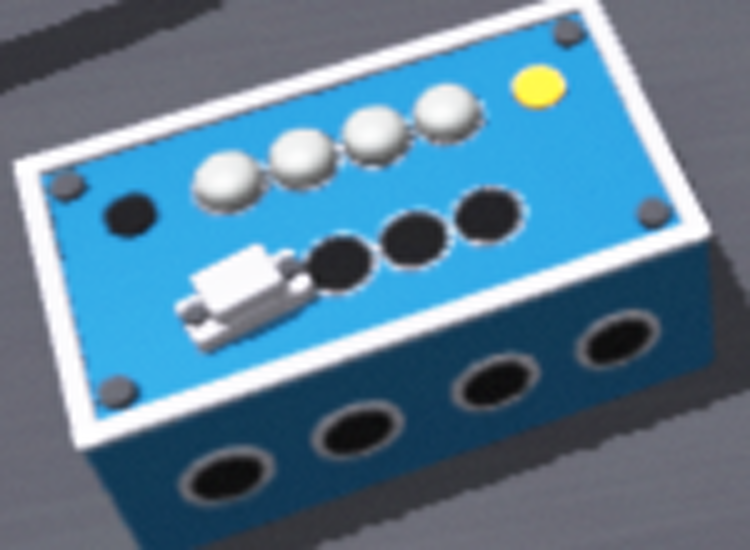

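```bash
cat >> h.py <<'E'
YB=88 # plug offset +-90mm: 16+32+42
L=np.array([[-30,90,102.5],[-30,-90,102.5],[28,48,100],[28,16,100],[28,-16,100],[75,130,104],[75,-130,104],[-75,-130,104],[-75,130,104]])/1000
E
python3 - <<'E'
from h import *
from scipy.optimize import least_squares
import itertools
top=np.array([[185,358],[619,282],[258,203],[335,188],[412,177],[45,127],[660,17],[746,372],[108,487]],float)
sc=np.array([[539,87],[131,215],[488,215],[414,239],[341,264],[708,232],[82,447],[15,162],[597,0]],float)
top=(top+.5)/5-.5+[255,160]; sc=(sc+.5)/5-.5+[95,160]
def proj(n,P):
    p=ctrl.camera_params(n); K=np.array([[p['fx'],0,p['cx']],[0,p['fy'],p['cy']],[0,0,1]])
    return cv2.projectPoints(P,np.array(p['rvec'],float),np.array(p['tvec'],float),K,np.array([p['k1'],0,0,0.]))[0][:,0]
def W(q,P):
    c,s=np.cos(q[2]),np.sin(q[2]); return np.c_[q[0]+c*P[:,0]-s*P[:,1],q[1]+s*P[:,0]+c*P[:,1],P[:,2]+(q[3] if len(q)>3 else 0)]
def fit(cams,n):
    f=lambda q:np.concatenate([(proj(k,W(q,L))-o).ravel() for k,o in cams])
    r=least_squares(f,[.5,-.2,0.1,0][:n],loss='soft_l1'); return r.x,np.abs(r.fun).reshape(-1,2).max(1).round(2)
for nm,c in(('top',[('top',top)]),('sc',[('scene',sc)]),('both',[('top',top),('scene',sc)])):
  for n in(3,4):
    q,e=fit(c,n); print(nm,n,q.round(4),e)
q,_=fit(c,3)
T=np.array([[-30,y,112] for y in(48,16,-16,-48)])/1000
print(W(q,T).round(4)); print(W(q,L[:2]))
d=np.load('top0.npz')['d']; print('deck z',bydepth('top',[[310,215],[325,213],[300,210]],d)[:,2], 'tapp',bydepth('top',[[312,228],[328,225]],d)[:,2])
print('spare etc', onplane('top',[[334,268]],.024),onplane('top',[[448,157]],.15), onplane('top',[[205,220]],.085))
s=np.load('scene0.npz')['d']; print(bydepth('scene',[[175,195],[200,195]],s)[:,2])
E
```

```text
top 3 [ 0.5763 -0.1107  0.1917] [0.05 0.47 0.07 0.38 0.3  0.5  0.05 0.22 0.45]
top 4 [ 0.5764 -0.1108  0.1916 -0.0011] [0.1  0.41 0.08 0.4  0.3  0.42 0.11 0.19 0.51]
sc 3 [ 0.5774 -0.11    0.1892] [0.2  0.34 0.33 0.33 0.22 0.59 0.72 0.23 2.13]
sc 4 [ 0.5752 -0.1103  0.1895 -0.003 ] [0.03 0.3  0.36 0.34 0.22 0.26 0.43 0.52 1.91]
both 3 [ 0.5767 -0.1104  0.1909] [0.2  0.31 0.15 0.3  0.43 0.62 0.13 0.07 0.69 0.42 0.52 0.05 0.06 0.34
 0.35 0.84 0.06 2.38]
both 4 [ 0.5764 -0.1105  0.1908 -0.0013] [0.08 0.23 0.14 0.41 0.46 0.55 0.22 0.26 0.55 0.11 0.23 0.34 0.35 0.31
 0.28 0.73 0.24 2.05]
[[ 0.5381 -0.0689  0.112 ]
 [ 0.5442 -0.1004  0.112 ]
 [ 0.5502 -0.1318  0.112 ]
 [ 0.5563 -0.1632  0.112 ]]
[[ 0.53011711 -0.02769822  0.1025    ]
 [ 0.56427442 -0.20442761  0.1025    ]]
deck z [0.09836606 0.09890985 0.10062329] tapp [0.11582653 0.11278389]
spare etc [[ 0.45975608 -0.12519435  0.024     ]] [[ 0.67568619 -0.32926557  0.15      ]] [[0.55229465 0.15205161 0.085     ]]
[0.10268127 0.10094257]
```

```bash
python3 -m creep '[[0.08,0.153,0,0,0,0.77],[0.08,0.153,0,0,0,0.77],[0.08,0.153,0,0,0,0.77],[0.08,0.153,0,0,0,0.77],[0.08,0.153,0,0,0,0.77],[0.08,0.153,0,0,0,0.77],[0.08,0.153,0,0,0,0.77],[0.08,0.153,0,0,0,0.77]]' 1 20
python3 -m creep '[[0.08,0.153,0,0,0,0.77],[0.08,0.153,0,0,0,0.77],[0.08,0.153,0,0,0,0.77],[0.08,0.153,0,0,0,0.77],[0.08,0.153,0,0,0,0.77],[0.08,0.153,0,0,0,0.77],[0.08,0.153,0,0,0,0.77],[0.08,0.153,0,0,0,0.77]]'
python3 -m creep '[[0,0,0,0,0,0],[0,0,0,0,0,0],[0,0,0,0,0,0],[0,0,0,0,0,0]]'
```

```text
clock: 0.77
eef_pos: [0.4101, -0.3113, 0.2419]
tcp_rot: [-0.0, 0.848, 0.53, -0.0]
contact_force: [0.2, 0.9, -0.4]
gripper_width: 0.001
grasp_force: 0.0
clock: 1.43
eef_pos: [0.5381, -0.0665, 0.242]
tcp_rot: [-0.0, 0.636, 0.771, -0.0]
contact_force: [-0.1, -0.7, -0.5]
gripper_width: -0.001
grasp_force: 0.0
clock: 1.77
eef_pos: [0.5373, -0.0691, 0.242]
tcp_rot: [-0.0, 0.639, 0.77, -0.0]
contact_force: [0.3, -0.2, -0.4]
gripper_width: 0.002
grasp_force: 0.0
```

```bash
python3 -m creep '[[0.004,0,-0.13,0,0,0],[0,0,-0.13,0,0,0],[0,0,-0.13,0,0,0],[0,0,-0.11,0,0,0],[0,0,-0.035,0,0,0],[0,0,0,0,0,0],[0,0,0,0,0,0],[0,0,0,0,0,0]]'
python3 - <<'E'
from h import *
grab('scene','s1');grab('top','t1')
b=cv2.imread('pics/s1.png')[110:230,110:260]; a=cv2.imread('pics/t1.png')[160:280,255:405]
cv2.imwrite('pics/c3.png',np.hstack([cv2.resize(x,(400,320),interpolation=cv2.INTER_CUBIC) for x in(b,a)]))
E
```

```text
clock: 2.43
eef_pos: [0.5398, -0.0691, 0.1372]
tcp_rot: [0.001, 0.638, 0.77, 0.001]
contact_force: [0.6, 0.3, -0.0]
gripper_width: 0.004
grasp_force: 0.0
```

View pics/c3.png

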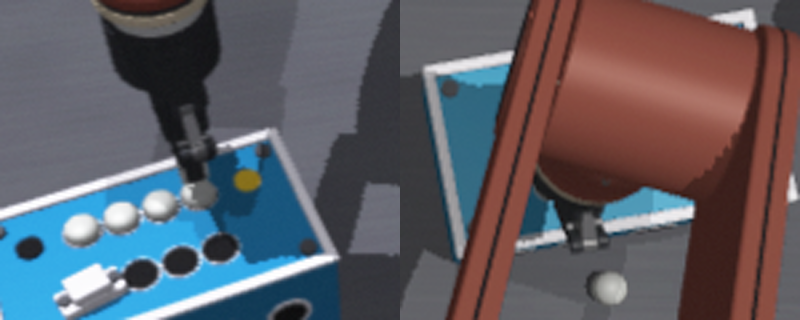

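The fingers stand over the tappet at the yellow end: the tip is at about (195,165) in the left crop. I'll check the tip position with depth before pressing.

```bash
python3 - <<'E'
from h import *
for n,f,(r0,r1,c0,c1) in(('scene','s1',(110,230,110,260)),('top','t1',(220,260,310,335))):
    d=np.load(f+'.npz')['d']
    uv=[(u,v) for v in range(r0,r1) for u in range(c0,c1) if d[v,u]>0]
    P=bydepth(n,uv,d); m=(np.hypot(P[:,0]-.5385,P[:,1]+.0689)<.06)
    for lo in np.arange(.112,.2,.008):
        k=m&(P[:,2]>lo)&(P[:,2]<=lo+.008)
        if k.sum(): print(n,lo.round(3),k.sum(),P[k].min(0).round(3)[:2],P[k].max(0).round(3)[:2],P[k].mean(0).round(3)[:2])
E
```

```text
scene 0.112 75 [ 0.536 -0.126] [ 0.555 -0.059] [ 0.545 -0.091]
scene 0.12 3 [ 0.544 -0.068] [ 0.547 -0.058] [ 0.545 -0.063]
scene 0.128 10 [ 0.545 -0.078] [ 0.553 -0.057] [ 0.548 -0.071]
scene 0.136 29 [ 0.539 -0.08 ] [ 0.556 -0.057] [ 0.55  -0.067]
scene 0.144 23 [ 0.54  -0.079] [ 0.556 -0.057] [ 0.552 -0.068]
scene 0.152 9 [ 0.551 -0.072] [ 0.556 -0.059] [ 0.554 -0.066]
scene 0.168 7 [ 0.545 -0.08 ] [ 0.571 -0.064] [ 0.555 -0.076]
scene 0.176 12 [ 0.545 -0.078] [ 0.579 -0.058] [ 0.565 -0.073]
scene 0.184 21 [ 0.536 -0.079] [ 0.584 -0.05 ] [ 0.561 -0.068]
scene 0.192 39 [ 0.553 -0.083] [ 0.589 -0.049] [ 0.562 -0.067]
top 0.176 5 [ 0.504 -0.069] [ 0.511 -0.062] [ 0.508 -0.064]
top 0.184 10 [ 0.498 -0.066] [ 0.511 -0.063] [ 0.506 -0.064]
top 0.192 16 [ 0.488 -0.07 ] [ 0.506 -0.064] [ 0.5   -0.066]
```

```bash
python3 -m creep '[[-0.006,0,-0.03,0,0,0],[0,0,-0.03,0,0,0],[0,0,0,0,0,0],[0,0,0,0,0,0],[0,0,0,0,0,0]]'
python3 -m creep '[[0,0,-0.01,0,0,0],[0,0,0,0,0,0],[0,0,0,0,0,0],[0,0,0,0,0,0]]'
python3 -m creep '[[0,0,-0.008,0,0,0],[0,0,0,0,0,0],[0,0,0,0,0,0],[0,0,0,0,0,0]]'
```

```text
clock: 2.95
eef_pos: [0.5373, -0.0681, 0.1232]
tcp_rot: [-0.0, 0.638, 0.77, -0.0]
contact_force: [-0.1, 0.5, 0.1]
gripper_width: 0.004
grasp_force: 0.0
clock: 3.28
eef_pos: [0.5376, -0.0682, 0.1215]
tcp_rot: [0.0, 0.638, 0.77, 0.0]
contact_force: [-0.0, 0.0, 2.2]
gripper_width: -0.001
grasp_force: 0.9
clock: 3.62
eef_pos: [0.5376, -0.0683, 0.1199]
tcp_rot: [0.0, 0.638, 0.77, 0.0]
contact_force: [1.1, 0.2, 1.9]
gripper_width: 0.0
grasp_force: 1.2
```

```bash
python3 -m creep '[[0,0,-0.008,0,0,0],[0,0,0,0,0,0],[0,0,0,0,0,0]]'
python3 -m creep '[[0,0,0,0,0,0]]'; python3 -m creep '[[0,0,0,0,0,0]]'; python3 -m creep '[[0,0,0,0,0,0]]'
```

```text
clock: 3.87
eef_pos: [0.5376, -0.0683, 0.1182]
tcp_rot: [0.0, 0.638, 0.77, 0.0]
contact_force: [0.7, -0.1, 3.2]
gripper_width: 0.002
grasp_force: 1.6
clock: 3.95
eef_pos: [0.5376, -0.0683, 0.1182]
tcp_rot: [0.0, 0.638, 0.77, 0.0]
contact_force: [1.4, 0.7, 2.9]
gripper_width: 0.001
grasp_force: 1.5
clock: 4.03
eef_pos: [0.5376, -0.0683, 0.1182]
tcp_rot: [0.0, 0.638, 0.77, 0.0]
contact_force: [1.0, 0.2, 3.6]
gripper_width: 0.0
grasp_force: 1.6
clock: 4.12
eef_pos: [0.5376, -0.0683, 0.1183]
tcp_rot: [0.0, 0.638, 0.77, 0.0]
contact_force: [0.4, 0.3, 3.2]
gripper_width: -0.003
grasp_force: 1.6
```

```bash
python3 -m creep '[[0.004,-0.02,0,0,0,0],[0.004,-0.02,0,0,0,0],[0.004,-0.02,0,0,0,0],[0.004,-0.02,0,0,0,0]]'
```

```text
clock: 4.45
eef_pos: [0.5403, -0.0838, 0.118]
tcp_rot: [-0.001, 0.638, 0.77, 0.0]
contact_force: [-1.7, 5.5, 5.7]
gripper_width: 0.001
grasp_force: 3.8
```

```bash
python3 -m creep '[[0.004,-0.02,0,0,0,0],[0.004,-0.02,0,0,0,0],[0.004,-0.02,0,0,0,0],[0.004,-0.02,0,0,0,0]]'
python3 -m creep '[[0.004,-0.02,0,0,0,0],[0.004,-0.02,0,0,0,0],[0.004,-0.02,0,0,0,0],[0.004,-0.02,0,0,0,0]]'
```

```text
clock: 4.78
eef_pos: [0.5438, -0.1008, 0.118]
tcp_rot: [-0.0, 0.638, 0.77, -0.0]
contact_force: [-0.3, 0.9, 2.9]
gripper_width: -0.007
grasp_force: 1.7
clock: 5.12
eef_pos: [0.5468, -0.1158, 0.118]
tcp_rot: [-0.001, 0.638, 0.77, 0.0]
contact_force: [-2.6, 5.1, 6.5]
gripper_width: -0.003
grasp_force: 3.9
```

```bash
python3 -m creep '[[0.004,-0.02,0,0,0,0],[0.004,-0.02,0,0,0,0],[0.004,-0.02,0,0,0,0],[0.004,-0.02,0,0,0,0]]'
python3 -m creep '[[0.004,-0.02,0,0,0,0],[0.004,-0.02,0,0,0,0],[0.004,-0.02,0,0,0,0],[0.004,-0.02,0,0,0,0]]'
python3 -m creep '[[0.004,-0.02,0,0,0,0],[0.004,-0.02,0,0,0,0],[0.004,-0.02,0,0,0,0],[0.003,-0.016,0,0,0,0]]'
python3 -m creep '[[0,0,0,0,0,0],[0,0,0,0,0,0],[0,0,0,0,0,0],[0,0,0,0,0,0]]'
```

```text
clock: 5.45
eef_pos: [0.5502, -0.1327, 0.118]
tcp_rot: [-0.0, 0.638, 0.77, -0.0]
contact_force: [0.2, 1.8, 3.3]
gripper_width: 0.001
grasp_force: 1.6
clock: 5.78
eef_pos: [0.5532, -0.1478, 0.118]
tcp_rot: [-0.001, 0.638, 0.77, 0.0]
contact_force: [-0.8, 3.2, 6.8]
gripper_width: -0.001
grasp_force: 3.8
clock: 6.12
eef_pos: [0.5565, -0.164, 0.118]
tcp_rot: [-0.0, 0.638, 0.77, -0.0]
contact_force: [-0.8, 1.3, 3.2]
gripper_width: 0.003
grasp_force: 1.6
clock: 6.45
eef_pos: [0.5565, -0.1637, 0.1182]
tcp_rot: [0.0, 0.638, 0.77, -0.0]
contact_force: [-0.0, -2.4, 3.0]
gripper_width: -0.0
grasp_force: 1.6
```

The fingertips are centred on the last tappet with a single-tappet force of about 3 N, so I'll lift straight up.

```bash
python3 -m creep '[[0,0,0.03,0,0,0],[0,0,0.1,0,0,0],[0,0,0.15,0,0,0],[0,0,0.15,0,0,0],[0,0,0.1,0,0,0],[0,0,0,0,0,0],[0,0,0,0,0,0],[0,0,0,0,0,0]]'
python3 - <<'E'
from h import *
grab('scene','s2'); b=cv2.imread('pics/s2.png')[100:310,20:310]; cv2.imwrite('pics/c4.png',cv2.resize(b,None,fx=2.5,fy=2.5))
E
```

```text
clock: 7.12
eef_pos: [0.5557, -0.1629, 0.223]
tcp_rot: [-0.001, 0.638, 0.77, -0.0]
contact_force: [1.3, -0.3, 0.3]
gripper_width: -0.001
grasp_force: 0.0
```

View pics/c4.png

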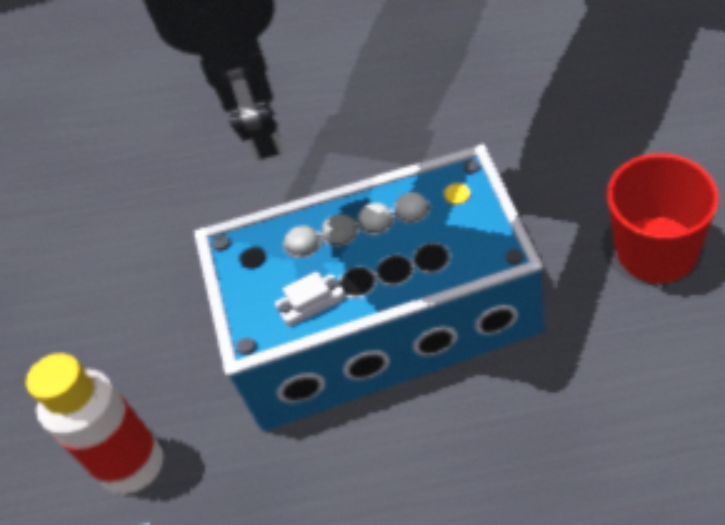

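The gripper is clear at about (265,150). All four tappets are up, from (300,240) to (412,205), and the cap, can and tub have not moved.

```bash
python3 -c "from plant import ctrl; print(ctrl.hand_in())"
```

```text
the job is handed in; nothing more can be done
None
```

I pressed the tappets from yellow to black in one stroke at about 4.7 mm depth; in the last picture all four were back up and the cap, can and tub unmoved (spare tappet not in view), and I handed the job in, with no verdict returned.

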